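Set the weaver's stake gauge and hold it

ROBOT

A 6-joint arm with a two-finger parallel gripper is mounted at the origin on the work surface. World frame = base frame: x ahead of the robot, y to its left, z up, the work surface at z = 0. Lengths are in m, angles in rad, forces in N, time in s.
With the tool pointing down it reaches from about 0.35 to 0.775 m from the base axis. Payload 7.3 kg.
Tool frame: the origin (TCP) lies between the finger pads; the fingertips stand 25 mm ahead of it and the grasp point (between the pads) lies 6 mm ahead of it; y points along the fingers, z is the direction in which the jaws open and shut, and the axes are right-handed (so a half turn about y gives the same grasp; the last joint's range is limited). The gripper opens to 92 mm and grips with 3 to 60 N. Pads are 19 mm wide; open, the fingers measure 130 mm over their backs; the gripper's body (75 mm by 190 mm) begins 47 mm behind the grasp point.
Start: joints at [-1.355, 0.342, 1.524, -0, 1.275, -0.146], TCP at [0.186, -0.491, 0.252] pointing down, gripper open.
Joint ranges: [-2.53, 2.53], [-0.77, 2.02], [0.04, 2.7], [-1, 4.14], [0.28, 2.66], [-3.11, 3.11]. Speed limits (rad/s): [2.57, 2.57, 3.14, 3.14, 3.14, 3.14].

INTERFACE

Orientations are given as [roll, pitch, yaw] about the fixed x, y, z axes, in that order (R = Rz(yaw) Ry(pitch) Rx(roll)).
In Python, from cell import sensors, read_camera, hand_in gives the robot as it stands. The module is installed in compiled form; this text tells all that it offers.
- The arm moves only by the tool send_rows, never from a script. Its argument "motion" is a list that holds one entry, the list of rows, each a list of 4 numbers: the shift along the tool's x, y, z in m, then the turn about the tool's y in degrees. In form: [[[tx, ty, tz, twist], ...]]. A call has 1 to 8 rows; each row is the pose to reach, as a shift and turn from the pose measured when the call began, along the tool's axes at that moment; what a row does not reach only later rows make up. A row lasts 1/10 s, in which the tool goes at most 50 mm and 8.59 degrees, less where a joint would pass 70% of its speed; a pose out of reach is approached as far as the arm can. A call with a gripper value outside its range is refused whole. "gripper" is the opening, from 0 (shut) to 1 (fully open), set as the call begins (left out, the last holds). The fingers move at their own pace and stop on an object; "grip_force" is the grip in N (left out, the last holds). Time passes only in rows, so rows that repeat a pose let the fingers close. It gives the time, the measured TCP pose, the force and the opening at its end, in the units of the state.
- sensors.observe(): the state, without advancing time (a new reading comes with each control period).
- read_camera(name): name is "side" or "top" or "wrist"; returns a dict with "frame" (400x640x3 uint8, red, green, blue), "fx", "fy", "cx", "cy" (pixels), "extrinsics" (4x4, takes a point from world to camera coordinates). Camera axes: x right, y up, looking along -z (the intrinsics and any distortion apply to the point x, -y, -z); pixel columns grow to the right and rows downward; lengths in m; the calibration is good to about 2 mm. The wrist camera is an equidistant fisheye: a pixel r from the principal point sees the ray r / f radians off the axis. A picture is of the moment at which its call begins. There is no depth.
- hand_in(): hands the job in, once; it reports no verdict.
The state is a dict: "time": time; "qpos": joint angles; "qvel": joint speeds; "joint_efforts": joint torques, N m; "tool_pos": TCP position; "tool_rot": TCP orientation; "contact_force": force on the tool from outside, world axes, zero at the start; "torque": the same for the moment, N m; "opening": finger opening in m.
Only numpy, scipy, OpenCV 4.12 (cv2) and the standard library are available. Lean on these libraries where they do the work, as an engineer would, in place of code of your own. Each camera call takes 0.05 s, during which the arm holds its last target.

TASK

Set the stake gauge for trimming willow: push the yellow lock button on its sleeve fully in to free the telescoping arm, and only then draw the arm out by its upright wooden knob until the black pointer stands level with the red marker clip on the scale. The arm is spring-loaded and slides back if let go, so finish while still holding the knob, with the pointer steady at the marker. Leave the baskets, tools and other things lying around as they are.

Things in the scene. Friction and masses are not known exactly. Their poses are not given: they have to be found in the camera images.
- gauge: The stake gauge: a wooden board 390 x 150 x 18 mm fixed to the table, a green sleeve 150 x 34 mm along its middle line, top 66 mm above the table. Origin: centre of the board's underside. x: the way the arm is drawn out; z up. A white scale with lines every 10 mm lies on the -y side of the arm, a loose bodkin on the +y side, 52 mm from the middle line. Place and yaw vary.
- button_top (a point): Centre of the top face of the yellow round lock button, 26 mm in diameter, on top of the green sleeve, in a dark collar 72 mm above the table. The face is 84 mm above the table when out, 77 mm when fully in; it moves with the button.
- lock_button (a joint): How far the lock button is pushed down, m: 0 out (arm locked), 0.007 fully in. The arm is free from about 0.005. About 3 N push it in; it has no spring and stays where it is left.
- knob_top (a point): Centre of the top of the arm's upright knob: a dark wooden cylinder 24 mm in diameter with a brass top, from 51 to 103 mm above the table; it stands on the aluminium arm (16 mm wide, top 51 mm above the table), moves with it, and with the arm home is 40 mm (axis) beyond the sleeve's end. It can be pinched from above.
- gauge_arm (a joint): How far the telescoping arm is drawn out of the sleeve, m: 0 home, where it starts, locked, to 0.14. A spring draws it home with 2.4 N at 0, rising to about 5 N at 0.13, plus 0.6 N friction.
- pointer (a point): Tip of the black pointer, a thin bar 3 mm wide that sticks out from the arm under the knob's axis on the gauge's -y side, 44 mm from the axis, 40 mm above the table; it moves with the arm.
- marker: The red marker clip fixed on the scale strip, 8 mm wide along the scale, 32 mm across it, up to 40 mm above the table. Origin: centre of its underside; axes parallel to the gauge's. The pointer is to stop with the same x, in the gauge's frame, as this origin. It stands 45 to 120 mm from the pointer's home.
- basket_a: Small round willow basket, 90 mm wide, 85 mm high, loose bystander; origin: centre of its underside.
- basket_b: Small round willow basket, 80 mm wide, 65 mm high, loose bystander; origin: centre of its underside.
- twine_spool: Spool, 56 mm wide, 60 mm high, standing, loose bystander; origin: centre of its underside.
- wax_jar: Amber glass jar with metal cap, 64 mm wide, 70 mm high, loose bystander; origin: centre of its underside.
- bodkin: Bodkin (awl), 170 mm long, 26 mm thick, loose, lying on the gauge's board along the arm; origin near its middle, x along it towards its tip; bystander.
- secateurs: Secateurs with black handles and steel blades, about 170 mm long, 20 mm high, lying on the table; origin at their pivot on the underside, x towards the blades; bystander.

How it is judged:
By the outcome, as a careful person would: the job done as asked, in the order asked, and still so for the second after the job is handed in, while the arm keeps its last pose, push and grip.
It also fails if it takes over 38 s, if anything falls off the work surface, if the arm or the gripper's body presses on something with over 40 N, if the wrist force passes 120 N, or if a joint passes its speed limit or range.

## Working session

There is one attempt and no reset: what is moved stays moved. The work goes in short steps, Python scripts to look and compute and a tool call to move; the robot and the scene stay as the last step left them, time stands still between calls to the robot, and variables do not carry over. Pictures are saved under pics/ and viewed, and the job is handed in when it is done.

Besides the shell and the picture viewer there is one more tool, called after "Call:" by a JSON object that holds its "op" and its "data", one argument or row to a line. send_rows: Moves the arm, as the interface text tells. Its arguments: {"type":"object","properties":{"motion":{"type":"array"},"gripper":{"type":"number"},"grip_force":{"type":"number"}},"required":["motion"]}

```bash
mkdir -p pics
cat > h.py <<'E'
import numpy as np, cv2
from cell import sensors, read_camera, hand_in
def snap(n,fn):
    d=read_camera(n); cv2.imwrite('pics/'+fn+'.png',d['frame'][:,:,::-1]); np.save('pics/'+fn+'.npy',d,allow_pickle=True); return d
def load(fn): return np.load('pics/'+fn+'.npy',allow_pickle=True).item()
def crop(fn,x0,y0,x1,y1,s,out):
    im=cv2.imread('pics/'+fn+'.png')[y0:y1,x0:x1]; cv2.imwrite('pics/'+out+'.png',cv2.resize(im,None,fx=s,fy=s,interpolation=cv2.INTER_CUBIC))
def ray(d,u,v,fish=False):
    a=(u-d['cx'])/d['fx'];b=(v-d['cy'])/d['fy']
    if fish:
        r=np.hypot(a,b); k=np.sin(r)/r if r>1e-9 else 1; c=np.array([a*k,-b*k,-np.cos(r)])
    else: c=np.array([a,-b,-1.])
    E=np.array(d['extrinsics']);R=E[:3,:3]; return -R.T@E[:3,3], R.T@c
def atz(d,u,v,z,fish=False):
    o,r=ray(d,u,v,fish); return o+r*(z-o[2])/r[2]
def proj(d,p,fish=False):
    E=np.array(d['extrinsics']);c=E[:3,:3]@np.array(p)+E[:3,3]; x,y,z=c[0],-c[1],-c[2]
    if fish:
        h=np.hypot(x,y);t=np.arctan2(h,z);x,y,z=x/h*t,y/h*t,1
    return d['cx']+d['fx']*x/z, d['cy']+d['fy']*y/z
E
python3 - <<'E'
from h import *
for n in ['top','side','wrist']:
    d=snap(n,n+'0'); print(n,d['fx'],d['cx'],d['cy'],ray(d,320,200)[0])
print(sensors.observe())
E
```

```text
top 460.5009132942184 322.10726994528767 200.45601046503623 [0.40010727 0.01576968 1.26428674]
side 483.52629471471226 318.8229243692192 195.5251647515602 [-0.23200661  0.81751778  0.79477706]
wrist 309.70691628693146 318.3761511055405 203.3589322898233 [ 0.26415016 -0.46059866  0.38478765]
{'time': 0.15, 'qpos': array([-1.35498981e+00,  3.42557833e-01,  1.52476395e+00, -2.67601053e-05,
        1.27537799e+00, -1.45985662e-01]), 'qvel': array([-4.13986974e-04, -1.34532985e-03, -1.80549971e-03,  4.19726914e-05,
        2.06898572e-03,  5.20565300e-04]), 'joint_efforts': array([ 2.05554650e-03, -4.31469297e+01, -2.44353551e+01,  7.18410546e-02,
        5.37821115e-02, -8.18061812e-05]), 'tool_pos': array([ 0.18578945, -0.49075225,  0.25121885]), 'tool_rot': array([-1.57189540e+00,  1.35730438e-04, -2.77979274e+00]), 'contact_force': array([-0.39446453,  0.73384578, -0.37595283]), 'torque': array([0.01378502, 0.01694786, 0.0260598 ]), 'opening': 0.09176568052568611}
```

View pics/top0.png

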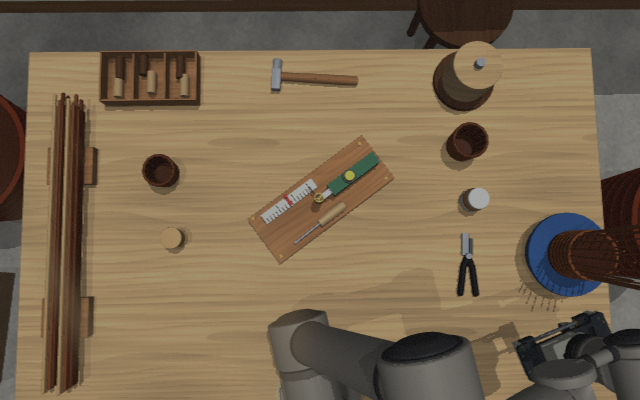

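View pics/side0.png

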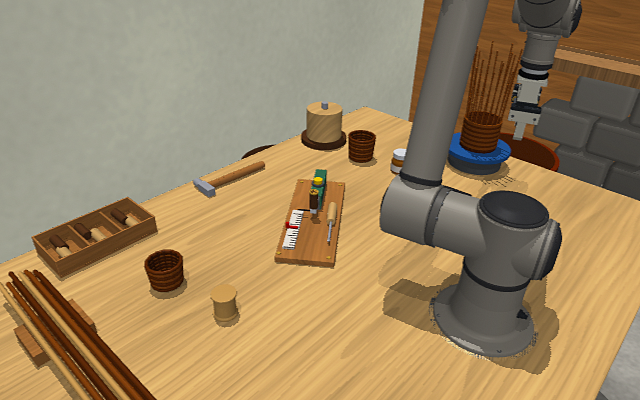

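View pics/wrist0.png

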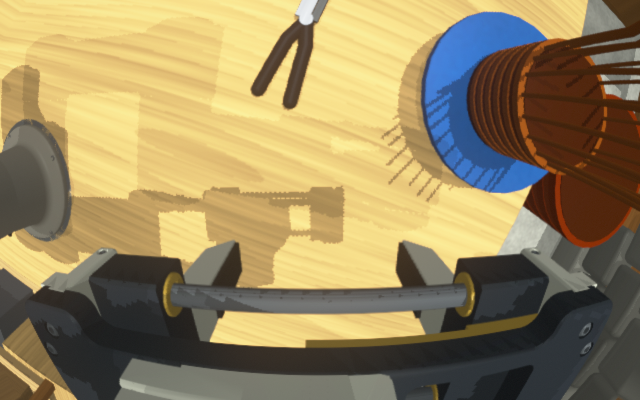

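The top view shows the gauge: green sleeve upper right with the button near (349,175), knob near (319,198), marker near (290,200), and the arm drawing out to the lower left. The wrist view shows no gauge yet. I'll enlarge the crop.

Run:
```python
from h import *
crop('top0',245,130,400,268,5,'top0c')
crop('side0',265,155,360,275,5,'side0c')
```

```text
(no output)
```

View pics/top0c.png

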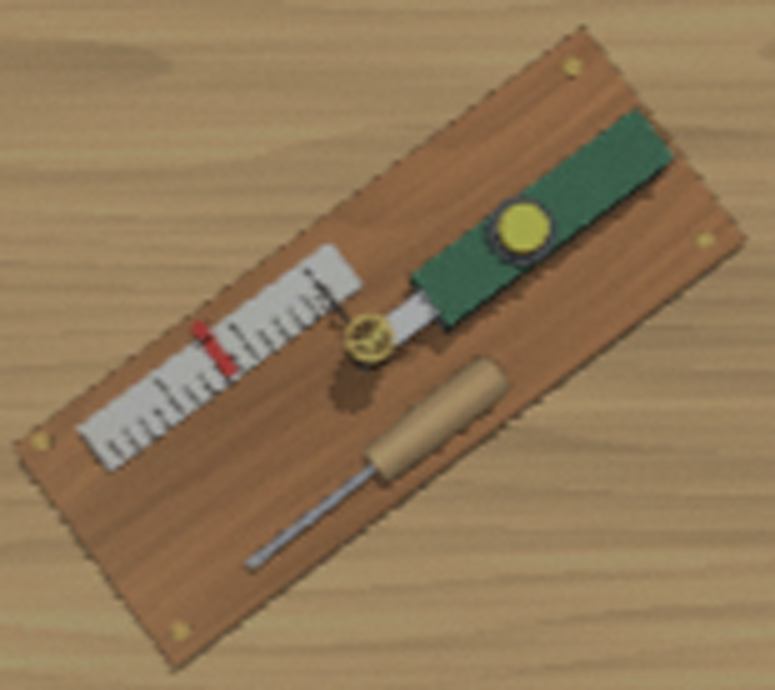

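View pics/side0c.png

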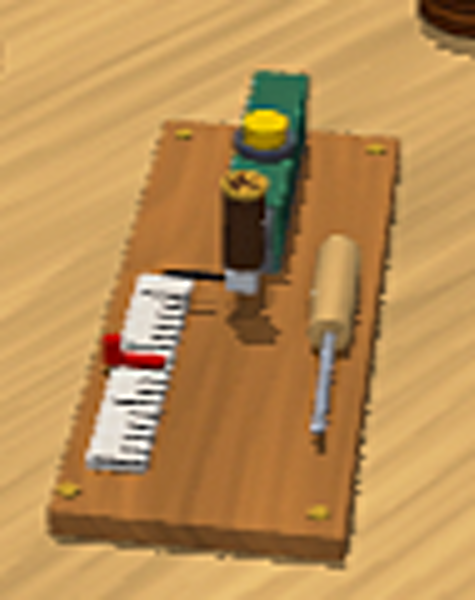

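Crop of the top view: board corners at (583,27), (745,240), (175,670), (15,443). The button is at (523,228), the knob top at (369,338) and the pointer tip at about (308,272). The red clip runs from (203,330) to (230,372).

Run:
```python
from h import *
d=load('top0')
def P(x,y,z): return atz(d,(x+.5)/5-.5+245,(y+.5)/5-.5+130,z)
c=[P(*q,.018) for q in [(583,27),(745,240),(175,670),(15,443)]]
for q in c: print(q.round(4))
print([np.linalg.norm(c[i]-c[i-1]).round(4) for i in range(4)])
ex=((c[3]+c[2])-(c[0]+c[1])); ex/=np.linalg.norm(ex); C=sum(c)/4; yaw=np.arctan2(ex[1],ex[0]); ey=np.array([-ex[1],ex[0],0])
print('C',C,'yaw',yaw,np.degrees(yaw))
for n,q in dict(button=(523,228,.084),knob=(369,338,.103),ptr=(306,270,.040),mk1=(203,330,.04),mk2=(230,372,.022),bodtip=(250,567,.03),bodend=(495,370,.03),slend1=(412,275,.066),slend2=(445,325,.066),home_line=(330,290,.04)).items():
    p=P(*q); print(n,p.round(4),'gauge',((p-C)@ex).round(4),((p-C)@ey).round(4))
s=load('side0')
for n,p in dict(b=P(523,228,.084),k=P(369,338,.103)).items():
  u,v=proj(s,p);print(n,(u-265)*5,(v-155)*5)
```

```text
[ 0.6956 -0.1264  0.018 ]
[ 0.5756 -0.2123  0.018 ]
[0.3479 0.1019 0.018 ]
[0.471  0.1869 0.018 ]
[np.float64(0.3854), np.float64(0.1476), np.float64(0.388), np.float64(0.1497)]
C [ 0.52251201 -0.01248108  0.018     ] yaw 2.195284370592697 125.78052926599487
button [ 0.5743 -0.0849  0.084 ] gauge -0.0891 0.0003
knob [ 0.5164 -0.0038  0.103 ] gauge 0.0106 -0.0001
ptr [0.5599 0.0283 0.04  ] gauge 0.0112 -0.0541
mk1 [0.5284 0.0837 0.04  ] gauge 0.0746 -0.061
mk2 [0.5073 0.0704 0.022 ] gauge 0.0761 -0.0361
bodtip [0.402  0.0606 0.03  ] gauge 0.1297 0.055
bodend [ 0.5053 -0.0726  0.03  ] gauge -0.0387 0.0491
slend1 [ 0.553  -0.0275  0.066 ] gauge -0.03 -0.0159
slend2 [ 0.5263 -0.0443  0.066 ] gauge -0.028 0.0155
home_line [0.5489 0.0156 0.04  ] gauge 0.0074 -0.0378
b 261.63325509801126 116.89053042444101
k 239.96713498654117 178.853265320259
```

```bash
cat >> h.py <<'E'
from scipy.spatial.transform import Rotation as Ro
C=np.array([.5225,-.0125,0]); YAW=2.1953
EX=np.array([np.cos(YAW),np.sin(YAW),0]); EY=np.array([-np.sin(YAW),np.cos(YAW),0])
def st():
    s=sensors.observe(); return s,s['tool_pos'],Ro.from_euler('xyz',s['tool_rot']).as_matrix()
def to(p):
    s,t,R=st(); return (R.T@(np.array(p)-t)).round(4)
E
python3 - <<'E'
from h import *
s,t,R=st(); print(R.round(3)); 
for sg in (1,-1):
    for tw in range(-180,181):
        Rn=R@Ro.from_rotvec([0,np.radians(tw),0]).as_matrix()
        if Rn[:,2]@(EY*sg)>.99985: print(sg,tw,Rn[:,2].round(3))
print('left',to([.24,-.30,.25]),'btn above',to([.5743,-.0849,.15]), 'C',(C+EX*-.0891))
E
```

```text
[[-0.935 -0.     0.354]
 [-0.354  0.001 -0.935]
 [-0.    -1.    -0.001]]
1 74 [-0.801 -0.598 -0.   ]
1 75 [-0.812 -0.584 -0.   ]
-1 -106 [0.801 0.598 0.   ]
-1 -105 [0.812 0.584 0.   ]
left [-0.1182  0.0014 -0.1592] btn above [-0.507   0.1016 -0.2419] C [ 0.5745963  -0.08478268  0.        ]
```

Call:
{"op": "send_rows", "data": {
  "motion": [
    [[-0.03,0,-0.04,8],[-0.06,0,-0.08,16],[-0.09,0,-0.12,24],[-0.118,0,-0.159,32],[-0.15,0,-0.17,40],[-0.19,0,-0.18,48],[-0.23,0,-0.19,56],[-0.27,0,-0.2,64]]
  ],
  "gripper": 0,
  "grip_force": 25
}}

```text
time: 0.95
tool_pos: [0.3609, -0.213, 0.2516]
tool_rot: [-1.571, -0.001, 2.436]
contact_force: [0.1, -1.1, -0.8]
opening: 0.0327
```

Run:
```python
from h import *
s,t,R=st(); print(t,R.round(3),s['qpos'],s['opening'],s['contact_force']); z=R[:,2]
print('twist',[tw for tw in np.arange(-180,180,.5) if (R@Ro.from_rotvec([0,np.radians(tw),0]).as_matrix())[:,2]@EY>.9999])
print(to([.5745,-.0848,.15]))
```

```text
[ 0.36088357 -0.21302423  0.25163278] [[-0.761 -0.    -0.648]
 [ 0.648  0.001 -0.761]
 [ 0.001 -1.    -0.001]] [-7.16955060e-01  1.47084724e-01  1.78866997e+00  5.62574380e-04
  1.20643358e+00  1.55899679e+00] 0.032652283701397875 [ 0.1400564  -1.09002773 -0.82525124]
twist [np.float64(13.0), np.float64(13.5), np.float64(14.0), np.float64(14.5)]
[-0.0796  0.1017 -0.2361]
```

Call:
{"op": "send_rows", "data": {
  "motion": [
    [[-0.015,0.01,-0.045,7],[-0.03,0.03,-0.09,13.8],[-0.045,0.05,-0.13,13.8],[-0.06,0.07,-0.17,13.8],[-0.07,0.085,-0.21,13.8],[-0.08,0.1,-0.236,13.8],[-0.08,0.1,-0.236,13.8]]
  ]
}}

```text
time: 1.65
tool_pos: [0.5758, -0.0828, 0.1487]
tool_rot: [-1.569, -0.004, 2.199]
contact_force: [0.1, 0.5, -0.3]
opening: 0.0005
```

Run:
```python
from h import *
d=snap('wrist','wrist1'); e=snap('side','side1');crop('side1',240,60,400,280,2.7,'side1c')
s,t,R=st(); print(t,s['tool_rot'],s['qpos'],s['opening'],s['contact_force'])
print(proj(d,[.5745,-.0848,.084],True),proj(d,t+R[:,1]*.025,True),to([.5745,-.0848,.115]))
```

```text
[ 0.57435194 -0.08476927  0.15085886] [-1.56965877e+00 -2.18624585e-03  2.19645389e+00] [-2.78742879e-01  5.37406012e-01  1.50475600e+00  5.12599810e-04
  1.10185239e+00  2.23695875e+00] 0.0007942675825501823 [ 0.13637915 -0.14106219 -0.23768915]
(np.float64(321.47273414889884), np.float64(227.98207989036666)) (np.float64(322.4693727825576), np.float64(256.6625209699443)) [-0.0002  0.0359 -0.0001]
```

View pics/wrist1.png

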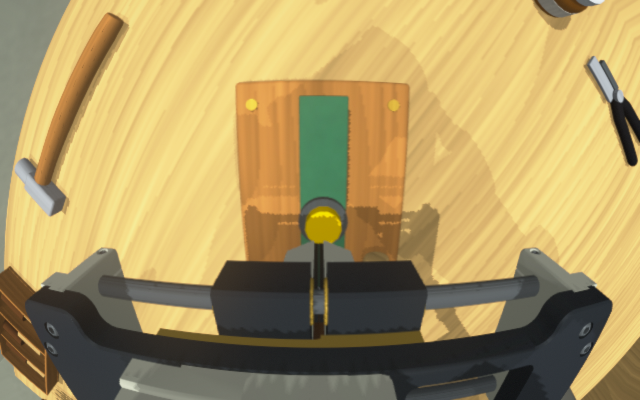

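View pics/side1c.png

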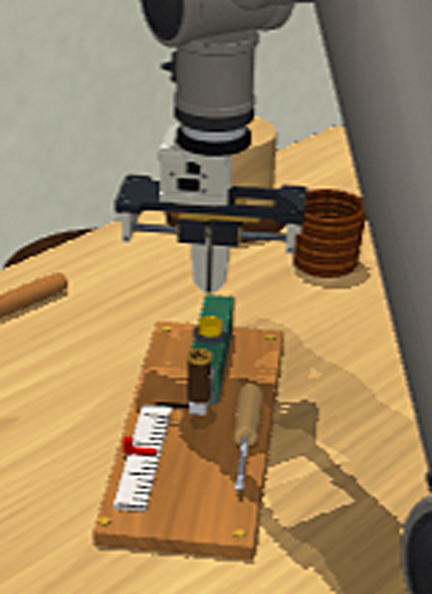

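The wrist view has the button at (323,226) against a predicted (321,228), so the tips are centred over it to about 1 mm. I'll go down, then press slowly.

Call:
{"op": "send_rows", "data": {
  "motion": [
    [[0,0.015,0,0],[0,0.03,0,0],[0,0.037,0,0],[0,0.039,0,0],[0,0.041,0,0],[0,0.043,0,0],[0,0.044,0,0]]
  ]
}}

```text
time: 2.45
tool_pos: [0.5745, -0.0851, 0.1076]
tool_rot: [-1.57, -0.001, 2.197]
contact_force: [0.7, -0.9, 3.1]
opening: 0.0003
```

Contact is at TCP z ≈ 0.108, about 3 N, as expected.

Call:
{"op": "send_rows", "data": {
  "motion": [
    [[0,0.001,0,0],[0,0.002,0,0],[0,0.003,0,0],[0,0.004,0,0],[0,0.005,0,0],[0,0.0055,0,0],[0,0.006,0,0]]
  ]
}}

```text
time: 3.15
tool_pos: [0.5746, -0.0852, 0.1022]
tool_rot: [-1.57, -0.001, 2.197]
contact_force: [-3.6, -0.3, 10.5]
opening: 0.0004
```

Call:
{"op": "send_rows", "data": {
  "motion": [
    [[0,0.0005,0,0],[0,0.001,0,0],[0,0.001,0,0],[0,0.001,0,0]]
  ]
}}

```text
time: 3.55
tool_pos: [0.5746, -0.0851, 0.1022]
tool_rot: [-1.571, -0.0, 2.197]
contact_force: [-4.0, -1.0, 10.0]
opening: 0.0007
```

Call:
{"op": "send_rows", "data": {
  "motion": [
    [[0,0.001,0,0],[0,0.002,0,0],[0,0.003,0,0],[0,0.003,0,0]]
  ]
}}

```text
time: 3.95
tool_pos: [0.5747, -0.0852, 0.102]
tool_rot: [-1.571, 0.001, 2.197]
contact_force: [-8.5, 0.9, 22.7]
opening: 0.0007
```

Run:
```python
from h import *
K=C+EX*.0105
print(to(K+[0,0,.16]),K)
```

```text
[ 0.0999 -0.0581 -0.0003] [ 0.51636071 -0.00398184  0.        ]
```

Hard stop: 23 N with no further travel, tip at 0.077, so the button is fully in. Next I lift and move over the knob with the jaws open.

Call:
{"op": "send_rows", "data": {
  "motion": [
    [[0,-0.03,0,0],[0,-0.058,0,0],[0.04,-0.058,0,0],[0.08,-0.058,0,0],[0.1,-0.058,0,0],[0.1,-0.058,0,0],[0.1,-0.058,0,0]]
  ],
  "gripper": 0.75
}}

```text
time: 4.65
tool_pos: [0.5166, -0.0041, 0.16]
tool_rot: [-1.572, 0.002, 2.198]
contact_force: [0.7, -0.6, 0.3]
opening: 0.0516
```

Run:
```python
from h import *
d=snap('wrist','wrist2'); e=snap('side','side2');crop('side2',240,60,400,280,2.7,'side2c')
s,t,R=st(); print(t,s['tool_rot'],s['opening'],s['contact_force'])
K=C+EX*.0105
print(proj(d,K+[0,0,.103],True),to(K+[0,0,.085]))
```

```text
[ 0.51688392 -0.0048514   0.15983254] [-1.57180948e+00  1.88080634e-03  2.19636064e+00] 0.05996865726750583 [ 1.07678366 -0.43338335  0.12501139]
(np.float64(318.5611693110683), np.float64(234.34786292531157)) [ 0.0012  0.0748 -0.    ]
```

View pics/wrist2.png

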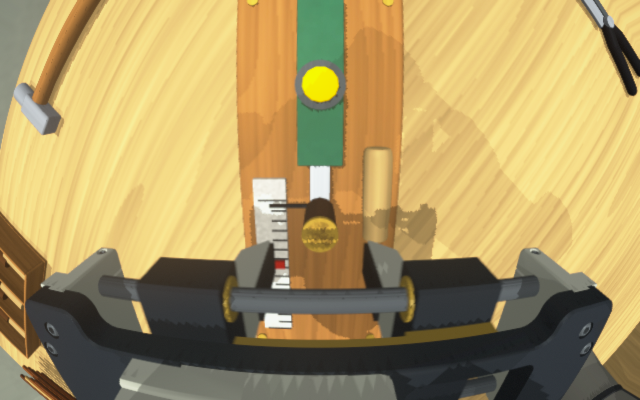

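View pics/side2c.png

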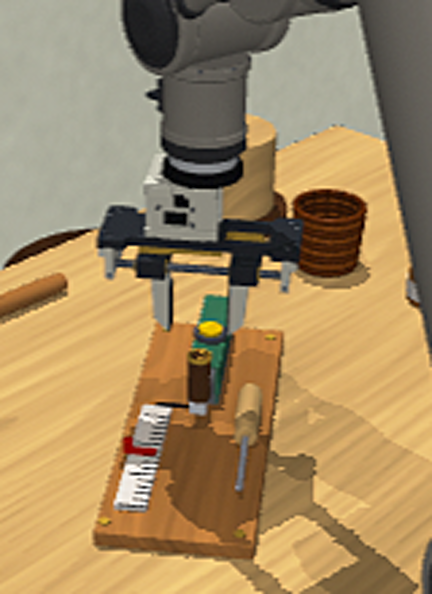

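The knob is centred: seen at (319,233), predicted (318,234). The button is visibly in. Descend and pinch.

Call:
{"op": "send_rows", "data": {
  "motion": [
    [[0.001,0.03,0,0],[0.001,0.055,0,0],[0.001,0.07,0,0],[0.001,0.074,0,0],[0.001,0.074,0,0]]
  ]
}}

```text
time: 5.25
tool_pos: [0.5167, -0.0047, 0.0853]
tool_rot: [-1.571, 0.001, 2.195]
contact_force: [-0.6, 0.6, -0.3]
opening: 0.0687
```

Call:
{"op": "send_rows", "data": {
  "motion": [
    [[0,0,0,0],[0,0,0,0],[0,0,0,0],[0,0,0,0],[0,0,0,0],[0,0,0,0],[0,0,0,0],[0,0,0,0]]
  ],
  "gripper": 0,
  "grip_force": 30
}}

```text
time: 6.05
tool_pos: [0.5164, -0.0049, 0.0855]
tool_rot: [-1.57, 0.001, 2.196]
contact_force: [-2.7, -2.6, 2.5]
opening: 0.0237
```

Run:
```python
from h import *
d=snap('wrist','wrist3'); e=snap('side','side3');crop('side3',265,155,360,275,5,'side3c');crop('wrist3',230,150,390,290,5,'wrist3c')
s,t,R=st(); print(t,s['tool_rot'],s['opening'],s['contact_force'],(t-C)@EX,(t-C)@EY)
```

```text
[ 0.51641638 -0.00493232  0.08543385] [-1.57050570e+00  1.14378968e-03  2.19554747e+00] 0.02348852927185674 [-2.87062269 -2.52703732  4.3196877 ] 0.00969636439147218 0.0005105765559189074
```

View pics/wrist3c.png

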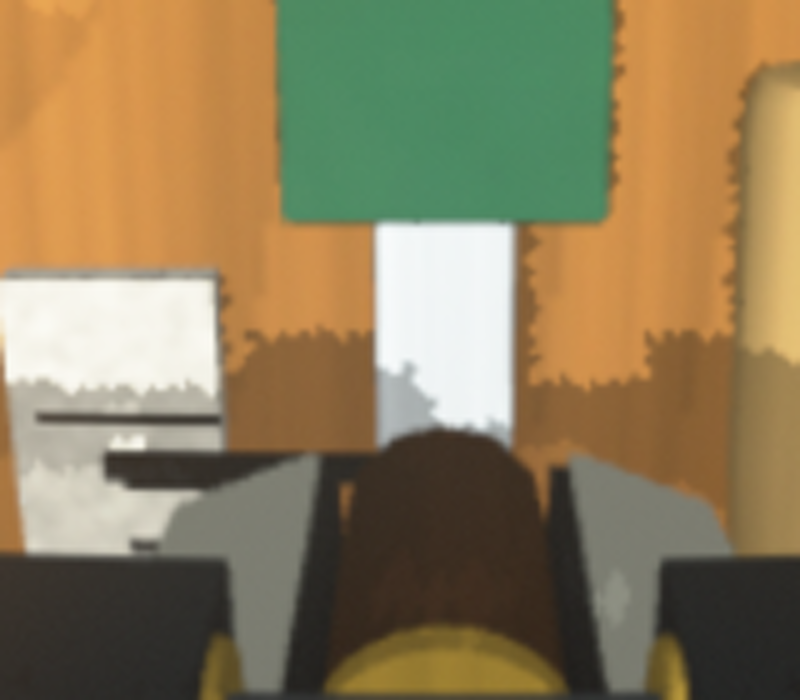

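View pics/side3c.png

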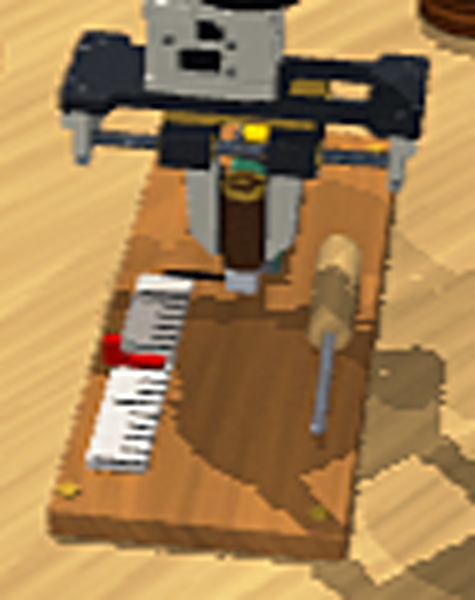

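The knob is gripped with a 23.5 mm opening. Draw out about 55 mm, then measure.

Call:
{"op": "send_rows", "data": {
  "motion": [
    [[0.004,0,0,0],[0.012,0,0,0],[0.02,0,0,0],[0.03,0,0,0],[0.04,0,0,0],[0.05,0,0,0],[0.055,0,0,0],[0.055,0,0,0]]
  ]
}}

```text
time: 6.95
tool_pos: [0.484, 0.04, 0.0855]
tool_rot: [-1.571, 0.001, 2.196]
contact_force: [-1.8, -4.6, 1.5]
opening: 0.0234
```

Run:
```python
from h import *
d=snap('wrist','wrist4'); e=snap('side','side4');crop('side4',265,175,345,275,6,'side4c');crop('wrist4',210,150,370,270,5,'wrist4c'); snap('top','top4');crop('top4',245,130,400,268,5,'top4c')
s,t,R=st(); print(t,s['tool_rot'],s['opening'],s['contact_force'],(t-C)@EX,(t-C)@EY)
```

```text
[0.48441247 0.03945453 0.08544335] [-1.57051504e+00  1.41160195e-03  2.19557639e+00] 0.023523465958772274 [-1.80376416 -5.01218507  2.03713081] 0.06441786580470434 0.000521097881468893
```

View pics/wrist4c.png

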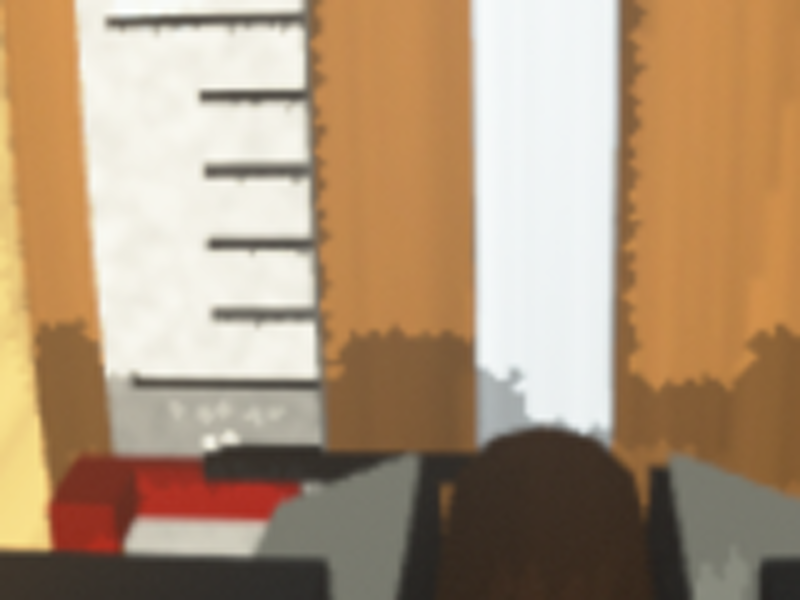

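View pics/side4c.png

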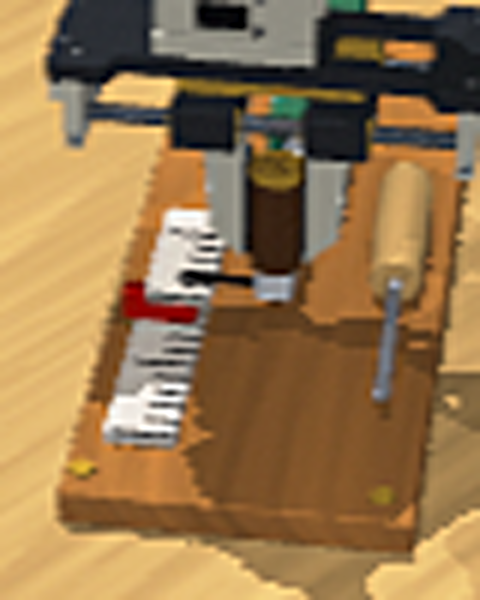

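View pics/top4c.png

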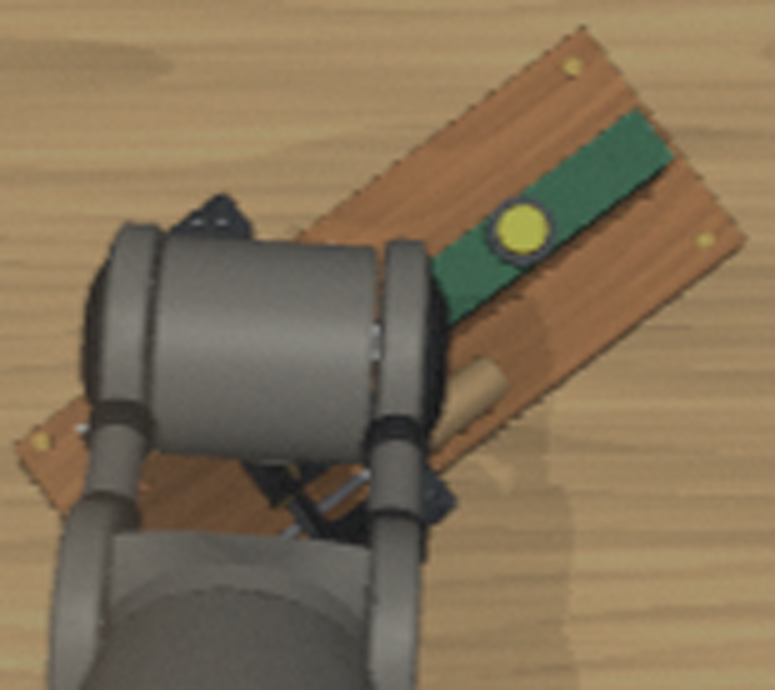

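The arm follows; the pointer is about 10 mm short of the clip in the wrist and side views. I'll enlarge for exact pixels.

Run:
```python
from h import *
crop('wrist4',210,225,300,265,8,'w4d'); crop('side4',275,205,325,255,12,'s4d')
d=load('wrist4');c=ray(d,320,200,True)[0]; print('cam gauge',(c-C)@EX,(c-C)@EY,c[2])
d=load('side4');c=ray(d,320,200)[0]; print('side cam gauge',(c-C)@EX,(c-C)@EY,c[2])
```

```text
cam gauge -0.01827531777193538 0.00044185979752360175 0.21921855376356464
side cam gauge 1.1145107771983558 0.1267890675465095 0.794777057116965
```

View pics/w4d.png

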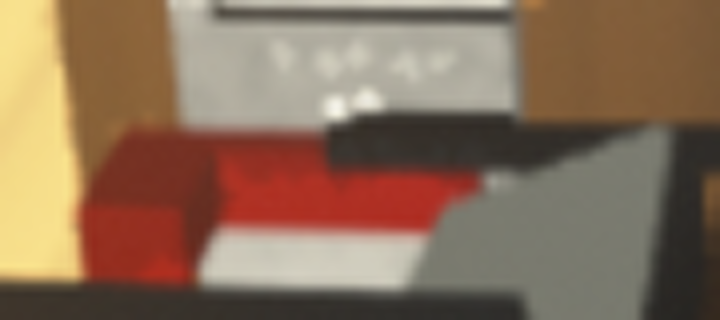

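View pics/s4d.png

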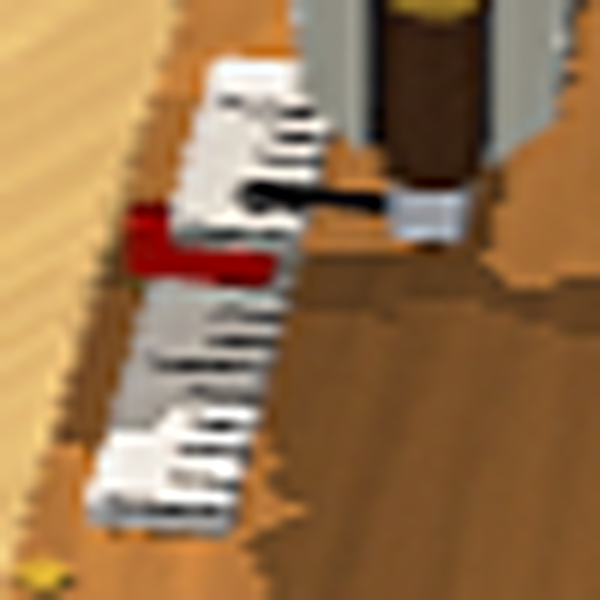

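Run:
```python
from h import *
d=load('wrist4'); s=load('side4'); t0=load('top0')
def G(p): return ((p-C)@EX*1e3).round(1),((p-C)@EY*1e3).round(1)
W=lambda x,y,z:G(atz(d,(x+.5)/8-.5+210,(y+.5)/8-.5+225,z,True))
W5=lambda x,y,z:G(atz(d,(x+.5)/5-.5+210,(y+.5)/5-.5+150,z,True))
S=lambda x,y,z:G(atz(s,(x+.5)/12-.5+275,(y+.5)/12-.5+205,z))
for q in [(300,20),(300,95),(300,170),(300,243),(315,315),(318,382)]: print('line',W5(*q,.021))
print('upright back top edge',W(130,205,.040)); print('upright back bottom',W(140,130,.021))
for z in (.021,.023,.025): print('strip back',W(270,135,z),'mid',W(270,168,z),'front',W(350,231,z))
print('ptr far',W(400,170,.0415),W(400,170,.040),'near',W(430,115,.0385),W(430,115,.04),W(328,145,.04))
print('side: ptr mid',S(300,195,.04),S(260,195,.04),'upright top back',S(150,207,.04),'front top',S(148,240,.04),'front bottom',S(145,275,.021),S(270,285,.021))
print('sleeve end wrist3', G(atz(load('wrist3'),230+445/5,150+222/5,.066,True)),'sleeve sides',G(atz(load('wrist3'),230+283/5,150+222/5,.066,True)),G(atz(load('wrist3'),230+608/5,150+222/5,.066,True)))
```

```text
line (np.float64(12.0), np.float64(-31.2))
line (np.float64(21.9), np.float64(-31.5))
line (np.float64(32.1), np.float64(-31.9))
line (np.float64(42.3), np.float64(-32.4))
line (np.float64(52.6), np.float64(-30.8))
line (np.float64(62.5), np.float64(-30.8))
upright back top edge (np.float64(72.6), np.float64(-61.0))
upright back bottom (np.float64(74.6), np.float64(-65.7))
strip back (np.float64(74.8), np.float64(-53.4)) mid (np.float64(78.1), np.float64(-53.7)) front (np.float64(84.3), np.float64(-46.8))
strip back (np.float64(73.8), np.float64(-52.8)) mid (np.float64(77.1), np.float64(-53.1)) front (np.float64(83.2), np.float64(-46.3))
strip back (np.float64(72.9), np.float64(-52.3)) mid (np.float64(76.1), np.float64(-52.6)) front (np.float64(82.2), np.float64(-45.8))
ptr far (np.float64(68.0), np.float64(-37.3)) (np.float64(68.8), np.float64(-37.6)) near (np.float64(64.5), np.float64(-35.1)) (np.float64(63.8), np.float64(-34.8)) (np.float64(66.6), np.float64(-43.4))
side: ptr mid (np.float64(66.8), np.float64(-28.4)) (np.float64(68.1), np.float64(-37.3)) upright top back (np.float64(76.3), np.float64(-60.8)) front top (np.float64(88.7), np.float64(-59.1)) front bottom (np.float64(76.1), np.float64(-62.2)) (np.float64(75.8), np.float64(-33.9))
sleeve end wrist3 (np.float64(-28.9), np.float64(0.9)) sleeve sides (np.float64(-28.9), np.float64(-15.9)) (np.float64(-29.0), np.float64(17.7))
```

Wrist estimate: pointer x ≈ 66.5, clip about 73.5 to 83 (centre ~77.5). The side and top views give a slightly smaller clip x. I'll move 9 mm and compare locally.

Call:
{"op": "send_rows", "data": {
  "motion": [
    [[0.004,0,0,0],[0.008,0,0,0],[0.009,0,0,0],[0.009,0,0,0],[0.009,0,0,0]]
  ]
}}

```text
time: 7.6
tool_pos: [0.4793, 0.0465, 0.0854]
tool_rot: [-1.571, 0.002, 2.195]
contact_force: [-1.6, -5.0, 2.3]
opening: 0.0235
```

Run:
```python
from h import *
d=snap('wrist','wrist5'); e=snap('side','side5');crop('side5',275,205,325,255,12,'s5d');crop('wrist5',210,225,300,265,8,'w5d')
s,t,R=st(); print(t,s['tool_rot'],s['opening'],s['contact_force'],(t-C)@EX,(t-C)@EY)
```

```text
[0.47932719 0.04652367 0.08542939] [-1.57054931e+00  1.60935728e-03  2.19538928e+00] 0.0238046148673596 [-0.05380259 -4.9472588   3.04272724] 0.07312606111948046 0.0005132619294191633
```

View pics/w5d.png

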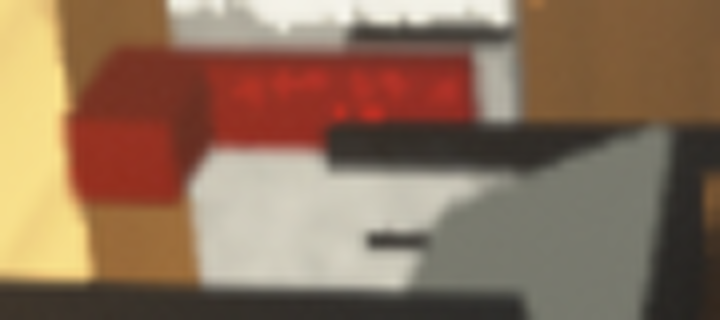

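View pics/s5d.png

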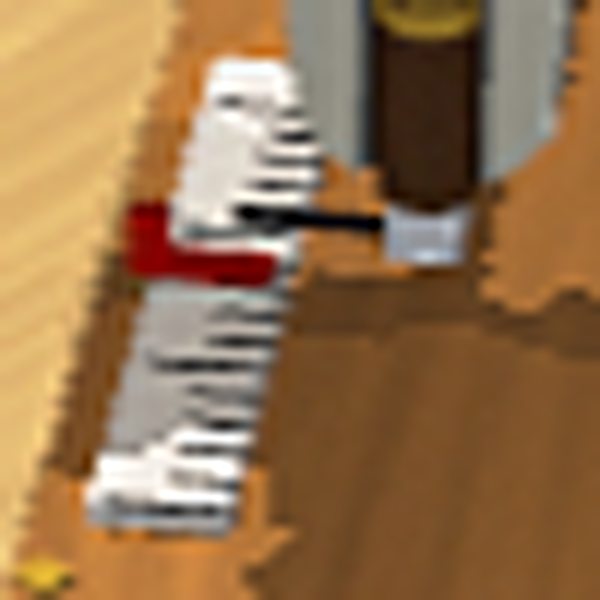

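Wrist view: clip top face rows 117–203 (centre 160), pointer top face about 136–168, so within a few mm. The side view suggests it is slightly short. I'll overlay the projected clip and pointer models on the frames to settle it, including the initial top frame.

Run:
```python
from h import *
crop('top0',278,180,328,225,14,'t0d')
def gp(x,y,z): return C+EX*x+EY*y+np.array([0,0,z])
def box(fn,out,x0,y0,x1,y1,s,boxes,fish):
    d=load(fn); im=cv2.imread('pics/'+fn+'.png')[y0:y1,x0:x1]; im=cv2.resize(im,None,fx=s,fy=s,interpolation=cv2.INTER_CUBIC)
    for (xa,xb,ya,yb,za,zb),c in boxes:
        q=[gp(x,y,z) for z in(za,zb) for x,y in((xa,ya),(xb,ya),(xb,yb),(xa,yb))]
        q=[proj(d,p,fish) for p in q]; q=[(int(round((u-x0+.5)*s-.5)),int(round((v-y0+.5)*s-.5))) for u,v in q]
        for i in range(4):
            for a,b in((i,(i+1)%4),(4+i,4+(i+1)%4),(i,i+4)): cv2.line(im,q[a],q[b],c,1)
    cv2.imwrite('pics/'+out+'.png',im)
M=.077
mk=[((M-.004,M+.004,-.068,-.058,.022,.040),(255,255,0)),((M-.004,M+.004,-.068,-.036,.022,.024),(0,255,0))]
pt=lambda x:[((x-.0015,x+.0015,-.044,-.008,.0385,.0415),(255,0,255))]
box('wrist5','w5m',210,225,300,265,8,mk+pt(.0755),True)
box('side5','s5m',275,205,325,255,12,mk+pt(.0755),False)
box('top0','t0m',278,180,328,225,14,mk+pt(.0105),False)
```

```text
(no output)
```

View pics/w5m.png

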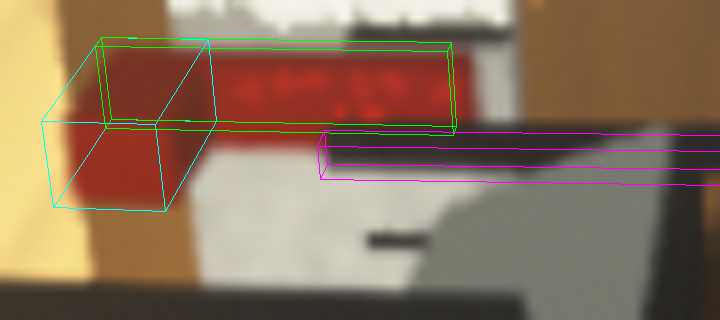

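View pics/s5m.png

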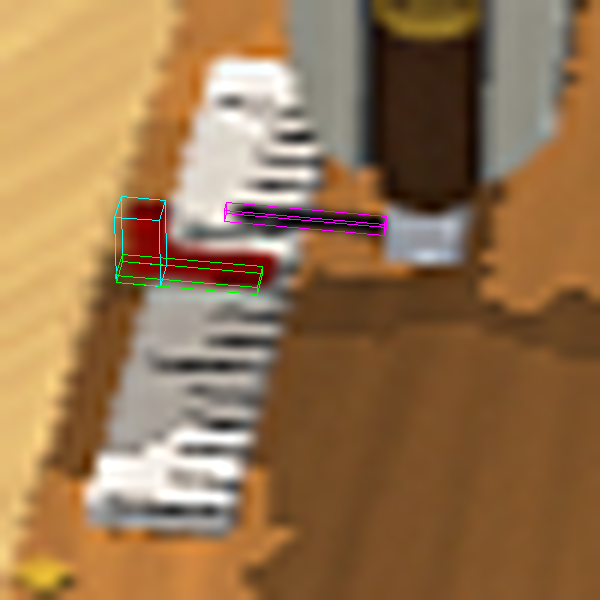

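View pics/t0m.png

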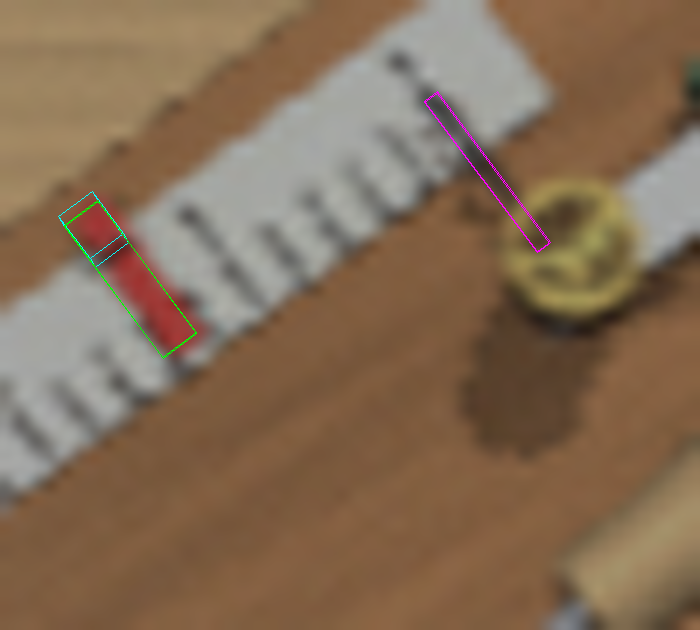

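View pics/t0d.png

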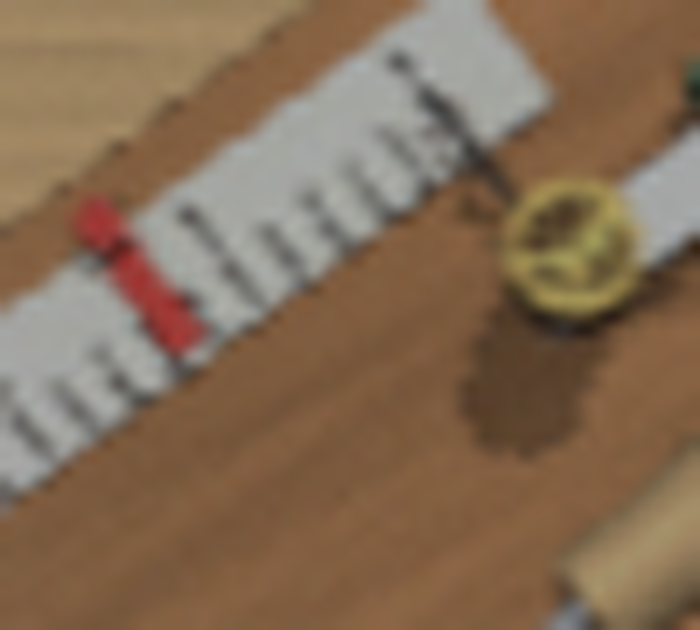

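Estimates of the shortfall:
- Wrist model: about 1.8 mm (0.75 mm if the pointer top is at 40 mm).
- Scale lines: about 2 mm, with the clip at about 65.5 against 63.5 drawn.
- Side view: about 1.5 mm.
- Top view: about 0.8 mm.

I'll move about 1.5 mm.

Call:
{"op": "send_rows", "data": {
  "motion": [
    [[0.001,0,0,0],[0.0018,0,0,0],[0.0018,0,0,0],[0.0018,0,0,0],[0.0018,0,0,0]]
  ]
}}

```text
time: 8.2
tool_pos: [0.4784, 0.0477, 0.0854]
tool_rot: [-1.571, 0.002, 2.195]
contact_force: [-1.0, -5.4, 1.6]
opening: 0.0236
```

Run:
```python
from h import *
d=snap('wrist','wrist6'); e=snap('side','side6')
rd=[st()[1]]; print(((rd[0]-C)@EX),st()[0]['contact_force'])
def gp(x,y,z): return C+EX*x+EY*y+np.array([0,0,z])
def box(fn,out,x0,y0,x1,y1,s,boxes,fish):
    d=load(fn); im=cv2.imread('pics/'+fn+'.png')[y0:y1,x0:x1]; im=cv2.resize(im,None,fx=s,fy=s,interpolation=cv2.INTER_CUBIC); cv2.imwrite('pics/'+out+'raw.png',im)
    for (xa,xb,ya,yb,za,zb),c in boxes:
        q=[gp(x,y,z) for z in(za,zb) for x,y in((xa,ya),(xb,ya),(xb,yb),(xa,yb))]
        q=[proj(d,p,fish) for p in q]; q=[(int(round((u-x0+.5)*s-.5)),int(round((v-y0+.5)*s-.5))) for u,v in q]
        for i in range(4):
            for a,b in((i,(i+1)%4),(4+i,4+(i+1)%4),(i,i+4)): cv2.line(im,q[a],q[b],c,1)
    cv2.imwrite('pics/'+out+'.png',im)
M=.0764
mk=lambda M,y=0:[((M-.004,M+.004,-.065+y,-.057+y,.021,.040),(255,255,0)),((M-.004,M+.004,-.065+y,-.033+y,.021,.0235),(0,255,0))]
pt=lambda x:[((x-.0015,x+.0015,-.044,-.012,.0385,.0415),(255,0,255))]
box('wrist6','w6m',210,225,290,265,10,mk(M)+pt(M),True)
box('side6','s6m',275,205,325,255,12,mk(M)+pt(M),False)
```

```text
0.07465289362581061 [-0.39110059 -5.51563923  1.53541407]
```

View pics/w6m.png

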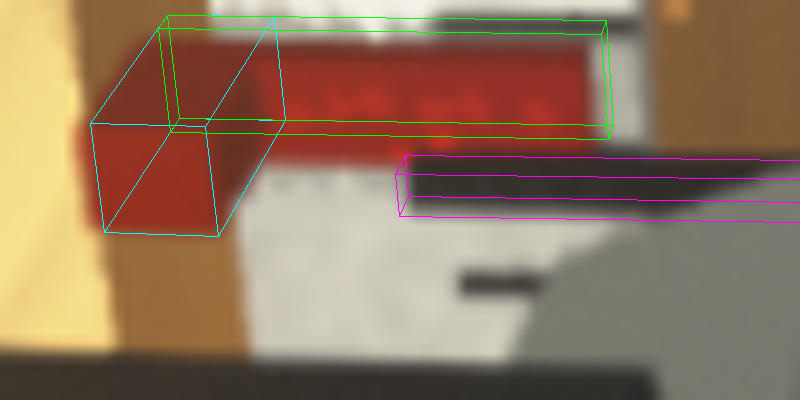

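View pics/w6mraw.png

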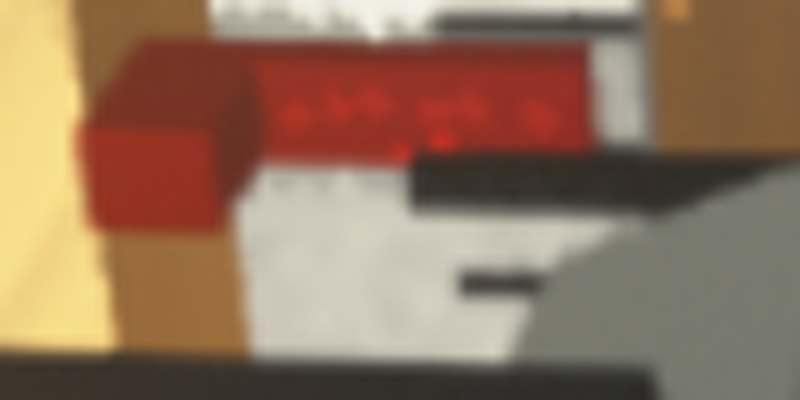

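View pics/s6m.png

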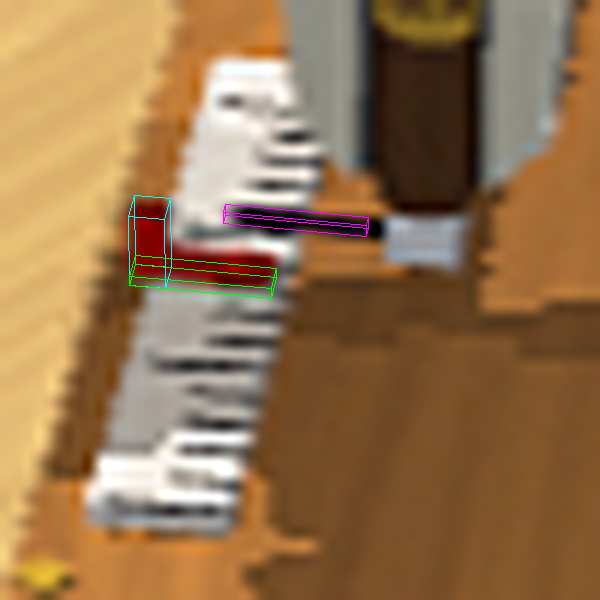

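View pics/s6mraw.png

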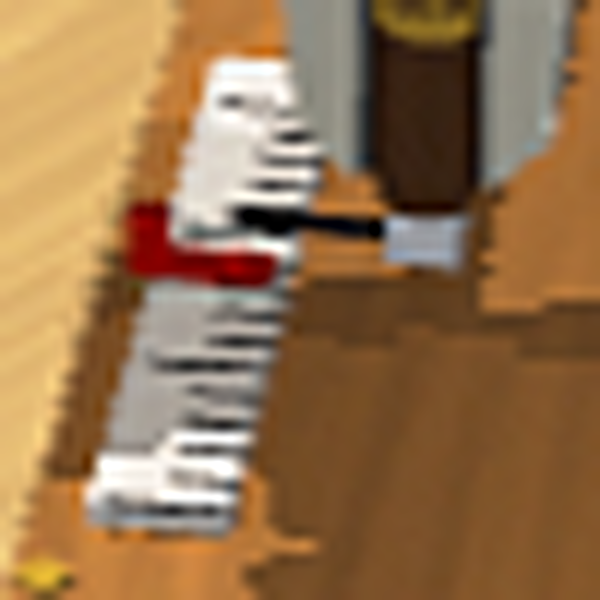

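With the scale surface at about 23 mm, the wrist and side overlays put the pointer and clip at the same x, within about 0.5 mm. That surface height makes the lines exactly 10 mm apart and line 0 equal to the pointer's home. On the scale the clip is at about 65.4 mm and the arm is drawn about 65.0 mm. Last steadiness check before handing in.

Run:
```python
from h import *
for i in range(6):
    d=snap('wrist','wrist7')
    s,t,R=st(); print(s['time'],((t-C)@EX).round(5),s['opening'],np.abs(s['qvel']).max().round(4))
crop('wrist7',200,0,400,265,2.2,'w7')
a=load('wrist6')['frame'].astype(int);print(abs(a-d['frame'])[225:255,210:290].mean())
snap('side','side7')
```

```text
8.35 0.07466 0.023336843489277927 0.0032
8.4 0.07466 0.023651655452019995 0.0024
8.45 0.07465 0.02358119685407584 0.0011
8.5 0.07464 0.023467309923075694 0.0012
8.55 0.07464 0.023320148657509445 0.002
8.6 0.07465 0.023134045227734656 0.0027
0.5225
```

View pics/w7.png

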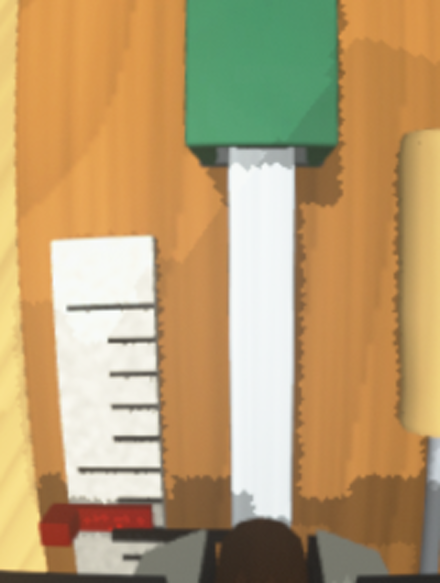

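View pics/side7.png

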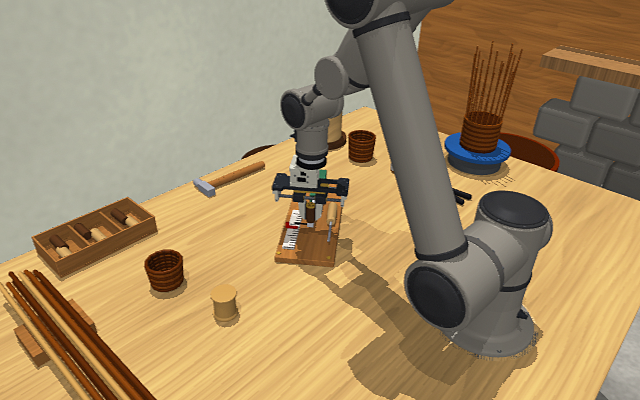

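The pose is steady to 0.02 mm, the pointer sits at the clip, and the bystanders are undisturbed.

```bash
python3 -c "
from h import *
print(hand_in())"
```

```text
the job is handed in; nothing more can be done
None
```

I pushed the lock button fully in and only then drew the arm out by its knob. I handed in at 8.6 s, still gripping the knob with the pointer at the red clip.

- **Button:** it reached a hard stop with the fingertips 77 mm above the table. The push rose to about 23 N with no further travel.
- **Arm:** I pinched the knob with a 30 N grip and drew the arm out about 65.0 mm. The position held steady to about 0.02 mm over the last 0.3 s, with no sign of the knob slipping.
- **Pointer against clip:** measured from the pointer's home, the scale lines put the clip at about 65.4 mm. The wrist and side overlays agree to about 0.5 mm once the scale surface is taken as 23 mm high, a height I inferred from the line spacing.
- **Disagreement:** the coarser first top view put the clip at about 64.2 mm. I expect the pointer to be within about 1 mm of the clip.
- **Bystanders:** in the last pictures, the baskets, spool and bodkin look unmoved. The wax jar and most of the secateurs were hidden behind the arm, but the arm never came near them.

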